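# Push the aerial selector's lever through its H gate to the red slot

### The job

The lever of the aerial selector is parked in the slot with the white tabs. Push its knob with the fingertips through the H-shaped gate until the lever is fully home in the slot with the red tabs, without running it into the blue or the yellow slot on the way, and leave it there. Only push the knob, do not pull it up, and leave the things lying and standing around it where they are.

Things in the scene. Friction and masses are not known exactly. Their poses are not given: they have to be found in the camera images.
- selector: aerial selector standing fixed on the table: black case with an aluminium top plate, 250 mm along its x (away from the robot), 280 mm along its y (left), top face at 70 mm height; origin under its centre on the table
- gate (a point): middle of the H gate, on the plate's top face above the selector's origin. Gate: a cross channel along y, 20 mm wide, 130 mm long, centred here; at its ends (y = +55 and -55 mm) 20 mm wide slots run to +x (far) and -x (near). Plate tongues 90 mm wide lie between the slots; the lever can cross only in the channel. The 12 mm stem has 4 mm play to each side; corners are rounded, radius 6 mm
- knob_ball (a point): centre of the lever's black ball knob, 34 mm in diameter, 135 mm above the table, on an upright 10 to 12 mm stem. The lever does not tilt: it slides upright as a whole. It needs about 2 to 6 N sideways and stays where it is left (no spring, no detent)
- lever (a joint): position of the lever along the selector's x in m: -0.055 fully home in a near slot, 0 in the middle of the cross channel, +0.055 fully home in a far slot (hard stops there)
- carriage (a joint): position of the lever along the selector's y in m: +0.055 in the middle of the left slots, -0.055 in the middle of the right slots, hard stops at +0.059 and -0.059
- knob (a joint): how far the knob has been pulled up on its stem in m: 0 down at rest (held by a spring of about 12 N), at most 0.015
- tabs_white: white pair of flat colour tabs, 30 x 24 x 2 mm, fixed on the plate 27 mm to either side of one slot's blind end (the near left slot, where the lever is parked at the start); axes parallel to the selector's. Origin midway between them on the plate's top face (z = 70 mm), exactly under where the knob's centre stands when the lever is fully home and central in this slot
- tabs_red: red pair of flat colour tabs, 30 x 24 x 2 mm, fixed on the plate 27 mm to either side of one slot's blind end (near right or far right slot); axes parallel to the selector's. Origin midway between them on the plate's top face (z = 70 mm), exactly under where the knob's centre stands when the lever is fully home and central in this slot
- tabs_blue: blue pair of flat colour tabs, 30 x 24 x 2 mm, fixed on the plate 27 mm to either side of one slot's blind end (the other right slot); axes parallel to the selector's. Origin midway between them on the plate's top face (z = 70 mm), exactly under where the knob's centre stands when the lever is fully home and central in this slot
- tabs_yellow: yellow pair of flat colour tabs, 30 x 24 x 2 mm, fixed on the plate 27 mm to either side of one slot's blind end (the far left slot); axes parallel to the selector's. Origin midway between them on the plate's top face (z = 70 mm), exactly under where the knob's centre stands when the lever is fully home and central in this slot
- pen: blue and black pen, 135 x 12 x 10 mm, lying on the far part of the selector's plate; origin at the centre of its underside
- plug_cap: small brass plug cap, 24 mm across, 14 mm high, standing on the near left part of the selector's plate; origin under its centre
- can: full red drink can, 66 mm across, 122 mm high, standing on the table left of the selector; origin under its centre
- tumbler: teal drinking tumbler, 76 mm across, 110 mm high, standing on the table right of the selector; origin under its centre
- screwdriver: screwdriver with a green handle lying on the table to the right
- notebook: blue notebook, 150 x 105 x 14 mm, lying on the table to the left; origin at the centre of its underside

How it is judged:
By the outcome, as a careful person would: the job done as asked, in the order asked, and still so for the second after the job is handed in, with the robot touching nothing.
It also fails if it takes over 48 s, if anything falls off the work surface, if the arm or the gripper's body presses on something with over 40 N, if the wrist force passes 120 N, or if a joint passes its speed limit or range.

### The arm

A 6-joint arm with a two-finger parallel gripper is mounted at the origin on the work surface. World frame = base frame: x ahead of the robot, y to its left, z up, the work surface at z = 0. Lengths are in m, angles in rad, forces in N, time in s.
With the tool pointing down it reaches from about 0.275 to 0.975 m from the base axis. Payload 8.4 kg.
Tool frame: the origin (TCP) lies on the centre line of the jaws, within the pads' length; the fingertips stand 11 mm ahead of it and the grasp point (between the pads) lies 8 mm behind it; z points along the fingers, y is the direction in which the jaws open and shut (so a half turn about z gives the same grasp; the last joint's range is limited). The gripper opens to 92 mm and grips with 3 to 60 N. Pads are 20 mm wide; open, the fingers measure 128 mm over their backs; the gripper's body (75 mm by 189 mm) begins 69 mm behind the grasp point.
Start: joints at [-1.168, 0.353, 1.633, -0, 1.155, -0.002], TCP at [0.246, -0.574, 0.226] pointing down, gripper open.
Joint ranges: [-2.63, 2.63], [-0.92, 2.1], [0.06, 2.66], [-1.3, 4.44], [0, 2.69], [-3.02, 3.02]. Speed limits (rad/s): [2.22, 2.22, 2.79, 3.14, 3.14, 3.14].

### API

Orientations are given as a 3x3 rotation matrix whose columns are the frame's x, y, z axes.
In Python, from plant import env, imaging, models gives the robot as it stands. The module is installed in compiled form; this text tells all that it offers.
- The arm moves only by the tool jog_arm, never from a script. Its argument "plan" is one flat list of numbers, 4 for each row, row after row: the shift along the tool's x, y, z in m, then the turn about the tool's z in degrees. In form: [dx, dy, dz, turn, dx, dy, dz, turn, ...]. A call has 1 to 10 rows; each row shifts and turns the commanded pose from where the row before left it, along the tool's axes as they then stand; what a row does not reach is not made up. A row lasts 1/12 s, in which the tool goes at most 41.7 mm and 7.16 degrees, less where a joint would pass 70% of its speed; a pose out of reach is approached as far as the arm can. A call is refused whole if a number of a shift passes 0.0417 or a number of a turn 7.16, either way. A call with a gripper value outside its range is refused whole. "claw" is the opening, from -1 (shut) to 1 (fully open), set as the call begins (left out, the last holds). The fingers move at their own pace and stop on an object; "squeeze" is the grip in N (left out, the last holds). Time passes only in rows, so rows that do not move let the fingers close. It gives the time, the measured TCP pose, the force and the opening at its end, in the units of the state.
- env.observe(): the state, without advancing time (a new reading comes with each control period).
- imaging.get_image(name): name is "scene" or "top" or "wrist"; returns a dict with "image" (480x640x3 uint8, red, green, blue), "depth" (480x640 float32, m along the optical axis (not along the pixel's ray), 0 where there is no reading), "fx", "fy", "cx", "cy" (pixels), "k1" (the pictures are not rectified: a ray, as slopes to the right and down, at radius r is drawn at 1 + k1 r^2 times it, then the intrinsics apply), "eye" and "orientation" of the camera in the world; the wrist camera has in their place "mount" (4x4, takes a point from camera to tool coordinates, whose origin is the TCP and whose axes are the flange's). Camera axes: x right, y up, looking along -z (the intrinsics and any distortion apply to the point x, -y, -z); pixel columns grow to the right and rows downward; lengths in m; the calibration is good to about 2 mm. A picture is of the moment at which its call begins: read the wrist's pose just before it.
- env.close_job(): hands the job in, once; it reports no verdict.
Trained networks look in a picture, given as the dict that the camera call returned (one of the last four; its "shot" number tells which), for a name from the list of things; names that differ only in an ending like _2 or _b are one class to them, and where a whole thing is asked for, a point or a joint stands for the part that bears it (a point fixed in the world has none). Each returns a list of dicts, best first, with "confidence" (0 to 1); they miss things now and then, are a little off and sometimes report something else, mostly with a low value. They report only what shows in the picture. A call takes as long as a camera call.
- models.find_in(name, picture): "extent" ([left, top, width, height] in pixels, round what is visible of it).
- models.cut_out(name, picture): "pixels" (480x640 bool, what is visible of it) and "extent" ([left, top, width, height] in pixels, round what is visible of it).
- models.tip_of(name, picture): "centre" ([column, row] in pixels: a listed point, or the origin of a listed thing).
The state is a dict: "clock": time; "qpos": joint angles; "dq": joint speeds; "effort": joint torques, N m; "position": TCP position; "tool_rot": TCP orientation; "ft_force": force on the tool from outside, world axes, zero at the start; "torque": the same for the moment, N m; "width": finger opening in m.
Only numpy, scipy, OpenCV 4.12 (cv2) and the standard library are available. Lean on these libraries where they do the work, as an engineer would, in place of code of your own. Each camera call takes 0.05 s, during which the arm holds its last target. There are 200 camera calls.

## Working session

There is one attempt and no reset: what is moved stays moved. The work goes in short steps, Python scripts to look and compute and a tool call to move; the robot and the scene stay as the last step left them, time stands still between calls to the robot, and variables do not carry over. Pictures are saved under pics/ and viewed, about 8 in all and at most 12, crops included, and the job is handed in when it is done.

Besides the shell and the picture viewer there is one more tool, called after "Call:" as name(argument=value, ...) on one line, values as JSON. jog_arm: Moves the arm, as the interface text tells. Its arguments: {"type":"object","properties":{"plan":{"type":"array","items":{"type":"number"}},"claw":{"type":"number"},"squeeze":{"type":"number"}},"required":["plan"]}

```bash
mkdir -p pics
cat > h.py <<'E'
import numpy as np, cv2
from plant import env, imaging, models
def ray(p,u,v):
    k=p["k1"]; d=np.array([(u-p["cx"])/p["fx"],(v-p["cy"])/p["fy"]]); s=d.copy()
    for _ in range(20): s=d/(1+k*(s@s))
    return np.array([s[0],-s[1],-1.0])
def pose(p):
    if "eye" in p: return np.array(p["orientation"]),np.array(p["eye"])
    o=p["st"]; R=np.array(o["tool_rot"]);M=np.array(p["mount"])
    return R@M[:3,:3], R@M[:3,3]+np.array(o["position"])
def at_z(p,u,v,z):
    R,e=pose(p); d=R@ray(p,u,v); return e+d*(z-e[2])/d[2]
def at_d(p,u,v,dep):
    R,e=pose(p); return e+R@ray(p,u,v)*dep
def shot(name,save=None):
    st=env.observe(); p=imaging.get_image(name); p["st"]=st
    if save: cv2.imwrite("pics/"+save,p["image"][:,:,::-1])
    return p
E
python3 - <<'E'
from h import *
Z={"gate":.07,"knob_ball":.135,"tabs_white":.07,"tabs_red":.07,"tabs_blue":.07,"tabs_yellow":.07,"pen":.07,"plug_cap":.07,"can":0,"tumbler":0,"screwdriver":0,"notebook":0}
print(env.observe())
for c in ["top","scene"]:
    p=shot(c,c+"0.png"); print(c,pose(p)[1].round(3))
    for n,z in Z.items():
        for r in models.tip_of(n,p)[:1]:
            print(n,np.round(r["confidence"],2),np.round(r["centre"],1),at_z(p,*r["centre"],z).round(4))
E
```

```text
{'clock': 0.0, 'qpos': array([-1.16842087e+00,  3.53632738e-01,  1.63412247e+00, -1.62995193e-05,
        1.15516496e+00, -2.40678947e-03]), 'dq': array([ 0.00027989,  0.00055201, -0.00029421,  0.00134752,  0.00088788,
        0.00044613]), 'effort': array([-3.05905251e-04, -5.93834209e+01, -3.34216797e+01,  6.98615704e-02,
        2.29989644e-02, -1.09715763e-04]), 'position': array([ 0.24594632, -0.57406954,  0.22487828]), 'tool_rot': array([[ 9.19185577e-01,  3.93824314e-01, -5.33583024e-04],
       [ 3.93824675e-01, -9.19184773e-01,  1.21565229e-03],
       [-1.17079621e-05, -1.32754821e-03, -9.99999119e-01]]), 'ft_force': array([-0.83346196,  0.17720666,  0.15979268]), 'torque': array([-0.02523862, -0.03953813, -0.08929409]), 'width': 0.09211720116218088}
top [0.447 0.03  1.386]
gate 0.74 [129.  302.3] [0.3954 0.4315 0.07  ]
knob_ball 0.47 [334.4 257. ] [ 0.4867 -0.0215  0.135 ]
tabs_white 0.68 [335.1 260.2] [ 0.4817 -0.0256  0.07  ]
tabs_red 0.71 [389.1 257.8] [ 0.4852 -0.1457  0.07  ]
tabs_blue 0.72 [385.4 212.9] [ 0.5856 -0.1398  0.07  ]
tabs_yellow 0.63 [335.3 205.5] [ 0.603
[... 242 characters left out ...]
297. ] [ 0.3915 -0.4522  0.    ]
notebook 0.96 [129.6 302. ] [0.3933 0.4515 0.    ]
scene [ 1.31  -0.287  0.824]
gate 0.81 [271.  265.8] [ 0.5311 -0.088   0.07  ]
knob_ball 0.63 [285.9 222.3] [ 0.4791 -0.0332  0.135 ]
tabs_white 0.74 [285.4 243.5] [ 0.4732 -0.0353  0.07  ]
tabs_red 0.73 [239.7 258.5] [ 0.4834 -0.1449  0.07  ]
tabs_blue 0.84 [256.1 292.4] [ 0.5952 -0.1404  0.07  ]
tabs_yellow 0.67 [305.8 276.8] [ 0.5904 -0.0303  0.07  ]
pen 0.83 [269.  307.8] [ 0.6449 -0.1287  0.07  ]
plug_cap 0.48 [304.5 230.1] [0.4447 0.0216 0.07  ]
tumbler 0.97 [184.3 328.6] [ 0.5743 -0.2978  0.    ]
screwdriver 0.95 [102.5 289.7] [ 0.3924 -0.457   0.    ]
notebook 0.71 [446.4 203.6] [0.4026 0.4513 0.    ]
```

Run:
```python
import cv2
t=cv2.imread("pics/top0.png")[150:330,230:490]; s=cv2.imread("pics/scene0.png")[170:370,130:390]
cv2.imwrite("pics/a.png",cv2.resize(t,None,fx=3,fy=3)); cv2.imwrite("pics/b.png",cv2.resize(s,None,fx=3,fy=3))
```

```text
(no output)
```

View pics/a.png

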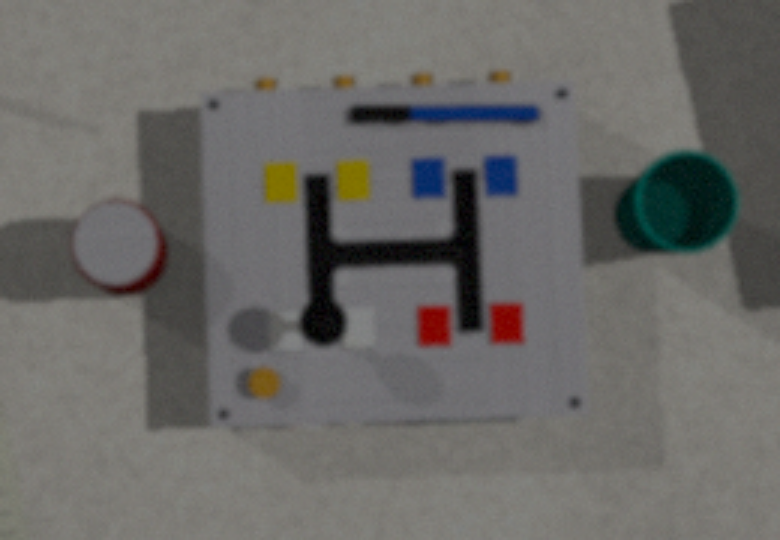

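View pics/b.png

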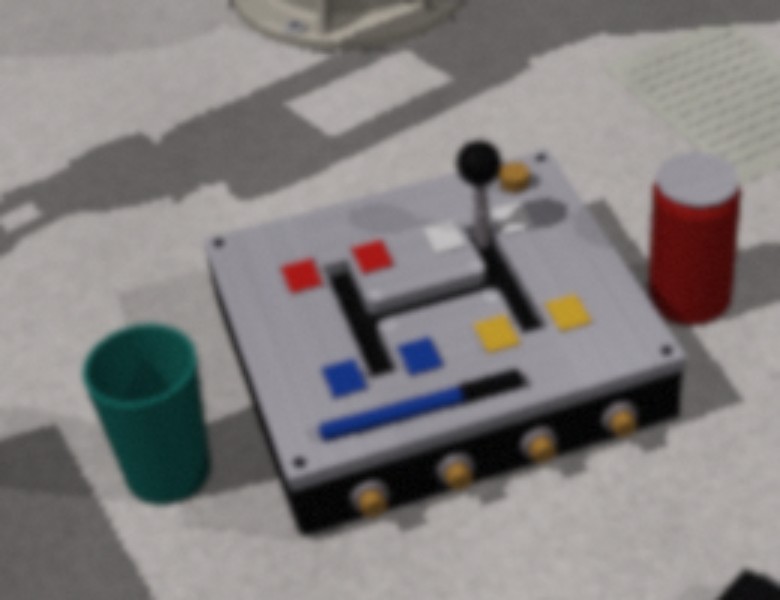

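The top view shows the knob parked in the white slot at top-crop (322,322), full-image about (337,257). Red is near right at (470,324) and blue is far right at (465,177). Yellow is far left. Next I fit the selector's pose from the tab colours in both views.

```bash
cat >> h.py <<'E'
from scipy.optimize import least_squares
from scipy.spatial.transform import Rotation
def proj(p,X):
    R,e=pose(p); c=(np.asarray(X)-e)@R; s=np.stack([c[:,0],-c[:,1]],1)/-c[:,2:]
    s=s*(1+p["k1"]*(s**2).sum(1,keepdims=True)); return s*[p["fx"],p["fy"]]+[p["cx"],p["cy"]]
def tabs(p):
    hsv=cv2.cvtColor(p["image"],cv2.COLOR_RGB2HSV); out={}
    for n,rs,c in [("red",[(0,8),(172,180)],(-.055,-.055)),("blue",[(105,130)],(.055,-.055)),("yellow",[(20,34)],(.055,.055))]:
        m=sum(cv2.inRange(hsv,(a,110,60),(b,255,255)) for a,b in rs).astype(np.uint8)
        _,_,st,ce=cv2.connectedComponentsWithStats(m)
        for s in (1,-1):
            X=np.array([c[0],c[1]+s*.027,.072]); out[n,s]=(X,[(ce[i],st[i]) for i in range(1,len(st)) if st[i][4]>40])
    return out
def toW(q,X): 
    c,s=np.cos(q[2]),np.sin(q[2]); return np.asarray(X)@np.array([[c,s,0],[-s,c,0],[0,0,1]])+[q[0],q[1],0]
def fit(ps,q0):
    A=[]
    for p in ps:
        for k,(X,cs) in tabs(p).items():
            u=proj(p,toW(q0,X[None]))[0]
            d=[np.hypot(*(c-u)) for c,_ in cs]
            if d and min(d)<14: A.append((p,X,cs[int(np.argmin(d))][0],k))
    f=lambda q:np.concatenate([proj(p,toW(q,X[None]))[0]-c for p,X,c,_ in A])
    r=least_squares(f,q0,x_scale=[.01,.01,.01],loss="soft_l1"); return r.x,[(k,np.round(v,1)) for (_,_,_,k),v in zip(A,r.fun.reshape(-1,2))],A,f(r.x)
E
python3 - <<'E'
from h import *
ps=[shot("top"),shot("scene")]; q0=[.537,-.086,.03]
for S in ([ps[0]],[ps[1]],ps):
    q,_,A,f=fit(S,q0); print(q.round(4),len(A),f.round(1))
for p in ps:
  for r in models.find_in("knob_ball",p)[:2]: print(r)
  print([proj(p,toW(q,[[-.055,.055,.135]])).round(1)])
E
```

```text
[ 0.5396 -0.0835  0.016 ] 6 [ 0.   0.1  0.   0.2 -0.2 -0.2 -0.  -0.1  0.1  0.1  0.1 -0.2]
[ 0.5405 -0.0846  0.0162] 6 [ 0.  -0.  -0.1  0.1 -0.1 -0.1 -0.1 -0.   0.2 -0.   0.   0.1]
[ 0.5399 -0.084   0.0161] 12 [ 0.3 -0.   0.3  0.1  0.1 -0.3  0.2 -0.2  0.3  0.   0.3 -0.3  0.2 -0.3
  0.1 -0.1  0.1 -0.4  0.1 -0.3  0.3 -0.3  0.2 -0.2]
{'extent': [327.7, 250.9, 17.4, 15.7], 'confidence': 0.44}
{'extent': [297.1, 174.3, 128.4, 117.9], 'confidence': 0.37}
[array([[338.4, 258.2]])]
{'extent': [279.9, 218.8, 17.3, 19.8], 'confidence': 0.75}
[array([[288.1, 223.3]])]
```

Call:
jog_arm(plan=[0,0,0,7,0,0,0,7,0,0,0,7,0,0,0,1.3,0,0,0,0,0,0,0,0], claw=-1, squeeze=10)

```text
clock: 2.0
position: [0.2461, -0.5745, 0.2256]
tool_rot: [[1.0, 0.019, -0.0], [0.019, -1.0, 0.0], [-0.0, -0.0, -1.0]]
ft_force: [0.6, 0.2, -0.1]
width: 0.0538
```

```bash
cat >> h.py <<'E'
Q=np.array([.5399,-.084,.0161])
def sel(X): return (toW([0,0,-Q[2]],np.asarray(X)-[Q[0],Q[1],0]))
def togo(X):  # tool-axes shift to a selector-frame TCP target
    o=env.observe(); R=np.array(o["tool_rot"])
    print("clock",round(o["clock"],2),"sel",sel(o["position"]).round(4),"yawerr",np.degrees(np.arctan2(R[1,0],R[0,0])-Q[2]).round(2),"F",o["ft_force"].round(1),"w",round(o["width"],4))
    print("togo mm",(R.T@(toW(Q,X)-o["position"])*1000).round(1))
E
python3 -c "
from h import *
togo([-.115,.055,.225])"
```

```text
clock 2.0 sel [-0.3016 -0.4857  0.2256] yawerr 0.18 F [ 0.6  0.2 -0.1] w 0.0538
togo mm [ 188.3 -540.1    0.6]
```

Call:
jog_arm(plan=[0.0134,-0.0385,0,0,0.0134,-0.0385,0,0,0.0134,-0.0385,0,0,0.0134,-0.0385,0,0,0.0134,-0.0385,0,0,0.0134,-0.0385,0,0,0.0134,-0.0385,0,0,0.0134,-0.0385,0,0,0.0134,-0.0385,0,0,0.0134,-0.0385,0,0])

```text
clock: 2.83
position: [0.3743, -0.1857, 0.2259]
tool_rot: [[1.0, 0.018, 0.001], [0.018, -1.0, -0.0], [0.001, 0.0, -1.0]]
ft_force: [0.7, -0.6, 0.2]
width: 0.0003
```

Call:
jog_arm(plan=[0.0134,-0.0385,0,0,0.0134,-0.0385,0,0,0.0134,-0.0385,0,0,0.0134,-0.0385,0,0,0,0,0,0.2,0,0,0,0,0,0,0,0])

```text
clock: 3.42
position: [0.4251, -0.0326, 0.2256]
tool_rot: [[1.0, 0.015, -0.0], [0.015, -1.0, -0.0], [-0.0, 0.0, -1.0]]
ft_force: [0.1, -0.1, 0.0]
width: 0.0008
```

```bash
python3 -c "
from h import *
togo([-.115,.055,.133])
p=shot('scene'); cv2.imwrite('pics/c.png',cv2.resize(p['image'][120:320,180:440,::-1],None,fx=3,fy=3))"
```

```text
clock 3.42 sel [-0.1139  0.0532  0.2256] yawerr -0.04 F [ 0.1 -0.1  0. ] w 0.0008
togo mm [-1.1 -1.8 92.6]
```

View pics/c.png

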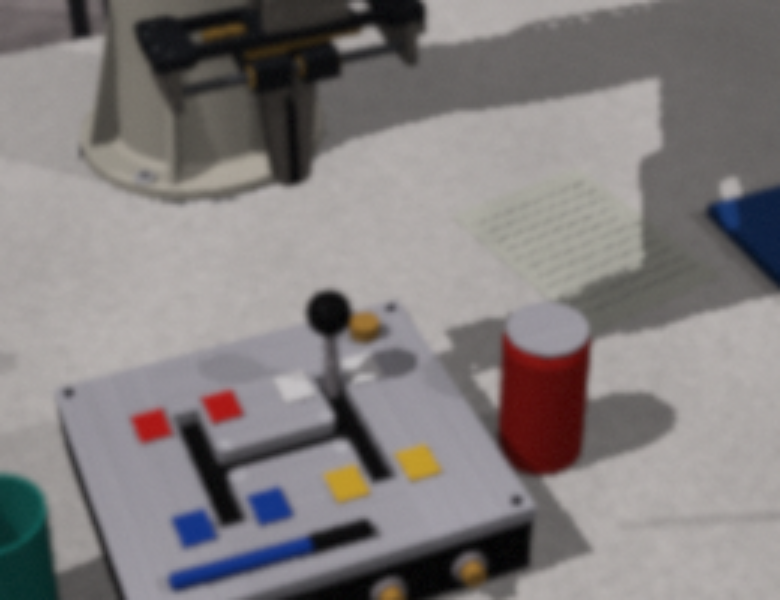

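The gripper is shut and hovers over the near side of the knob. The knob is at crop (329,313) and the path is clear. Next I descend, then push it far.

Call:
jog_arm(plan=[0,-0.0018,0.031,0,0,0,0.031,0,0,0,0.0306,0,0,0,0,0,0.012,0,0,0,0.012,0,0,0,0.006,0,0,0,0.006,0,0,0,0.006,0,0,0,0.006,0,0,0])

```text
clock: 4.3
position: [0.4738, -0.0303, 0.1336]
tool_rot: [[1.0, 0.012, 0.0], [0.012, -1.0, -0.0], [0.0, 0.0, -1.0]]
ft_force: [-1.9, 0.2, 1.1]
width: 0.0005
```

Call:
jog_arm(plan=[0.006,0,0,0,0.006,0,0,0,0.006,0,0,0,0.006,0,0,0,0.005,0,0,0,0.003,0,0,0,0.002,0,0,0,0,0,0,0,0,0,0,0])

```text
clock: 5.05
position: [0.5075, -0.0298, 0.1329]
tool_rot: [[1.0, 0.012, 0.001], [0.012, -1.0, 0.0], [0.001, -0.0, -1.0]]
ft_force: [-0.1, 1.0, 0.3]
width: 0.0006
```

```bash
cat >> h.py <<'E'
def knob():
    for c in ("top","scene"):
        p=shot(c)
        for r in models.cut_out("knob_ball",p)[:2]:
            ys,xs=np.nonzero(r["pixels"]); 
            t=models.tip_of("knob_ball",p)[:1]
            print(c,round(r["confidence"],2),r["extent"],"tip sel",[sel(at_z(p,*k["centre"],.135)).round(4) for k in t])
    return p
E
python3 -c "
from h import *
togo([-.027,.055,.133]); knob()"
```

```text
clock 5.05 sel [-0.0315  0.0547  0.1329] yawerr -0.23 F [-0.1  1.   0.3] w 0.0006
togo mm [ 4.5 -0.3 -0.1]
scene 0.61 [289.5, 228.4, 14.2, 24.4] tip sel [array([-0.0054,  0.0562,  0.135 ])]
scene 0.38 [224.6, 248.1, 36.6, 18.4] tip sel [array([-0.0054,  0.0562,  0.135 ])]
```

Call:
jog_arm(plan=[0.002,0,0,-0.2,0.0025,0,0,0,0,0,0,0,0,0,0,0])

```text
clock: 5.68
position: [0.5119, -0.0298, 0.1329]
tool_rot: [[1.0, 0.016, -0.0], [0.016, -1.0, -0.0], [-0.0, 0.0, -1.0]]
ft_force: [-1.4, -0.0, 0.8]
width: 0.0005
```

```bash
python3 -c "
from h import *
togo([-.027,.055,.133]); p=knob()
t=shot('top'); a=cv2.resize(t['image'][190:290,300:420,::-1],None,fx=3,fy=3); b=cv2.resize(p['image'][190:320,200:350,::-1],None,fx=3,fy=3)
cv2.imwrite('pics/d.png',np.hstack([cv2.copyMakeBorder(a,0,90,0,0,0),b]))"
```

```text
clock 5.68 sel [-0.0272  0.0546  0.1329] yawerr -0.03 F [-1.4 -0.   0.8] w 0.0005
togo mm [ 0.2 -0.4 -0.1]
top 0.37 [317.8, 260.8, 36.5, 7.2] tip sel []
scene 0.7 [288.3, 228.5, 16.4, 25.8] tip sel [array([-0.0119,  0.0508,  0.135 ])]
```

View pics/d.png

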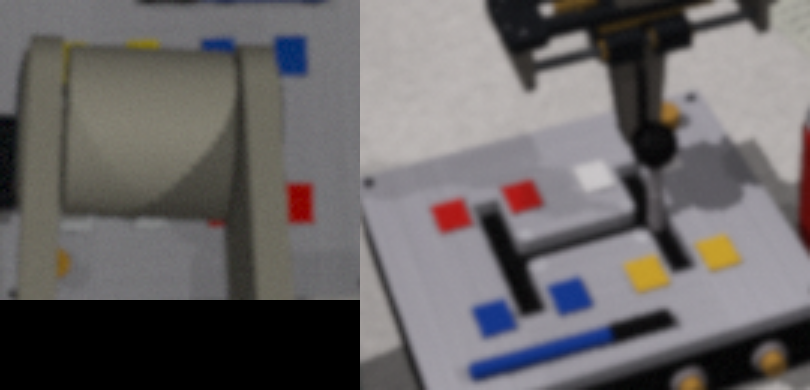

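```bash
cat >> h.py <<'E'
def blob(p,guess):  # dark ball near the projected guess (selector frame)
    u=proj(p,toW(Q,[guess]))[0]; x,y=np.round(u).astype(int); r=13
    g=cv2.GaussianBlur(cv2.cvtColor(p["image"],cv2.COLOR_RGB2GRAY),(3,3),0)[y-r:y+r+1,x-r:x+r+1]
    yy,xx=np.mgrid[-r:r+1,-r:r+1]
    best=min(((g[np.hypot(xx-a,yy-b)<7.5].mean()-.5*g[(np.hypot(xx-a,yy-b)>8.5)&(np.hypot(xx-a,yy-b)<10.5)].mean(),a,b) for a in np.arange(-5,5.1,.5) for b in np.arange(-5,5.1,.5)))
    c=np.array([x+best[1],y+best[2]]); print("expect px",u.round(1),"ball px",c,"sel",sel(at_z(p,*c,.135)).round(4))
E
python3 -c "
from h import *
p=shot('scene'); blob(p,[0,.055,.135])
print(sel(at_z(p,298.3,238,.135)))"
```

```text
expect px [297.1 238.4] ball px [297.  237.5] sel [-0.0027  0.0558  0.135 ]
[-0.00014519  0.0577513   0.135     ]
```

Call:
jog_arm(plan=[0.001,0,0,0,0,0,0,0,-0.02,0,0,0,-0.02,0,0,0,0,-0.028,0,0,0,-0.028,0,0,0.03,0,0,0,0.035,0,0,0,0,0,0,0,0,0,0,0])

```text
clock: 6.92
position: [0.5388, 0.0269, 0.133]
tool_rot: [[1.0, 0.016, 0.002], [0.016, -1.0, 0.0], [0.002, -0.0, -1.0]]
ft_force: [-0.6, -0.6, -0.5]
width: 0.0003
```

```bash
python3 -c "
from h import *
togo([0,.095,.133]); p=shot('scene'); blob(p,[0,.055,.135])
cv2.imwrite('pics/e.png',cv2.resize(p['image'][150:330,180:400,::-1],None,fx=3,fy=3))"
```

```text
clock 6.92 sel [0.0006 0.1109 0.133 ] yawerr -0.01 F [-0.6 -0.6 -0.5] w 0.0003
togo mm [-0.6 15.9 -0. ]
expect px [297.1 238.4] ball px [297.5 238. ] sel [-0.0008  0.0562  0.135 ]
```

View pics/e.png

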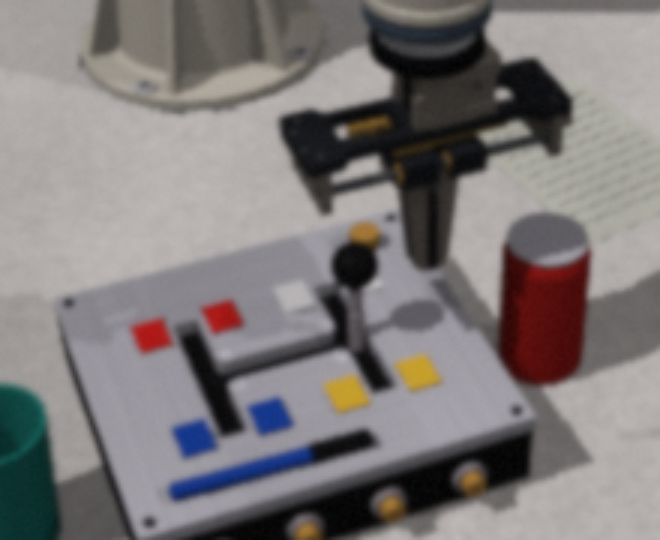

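Knob is at the channel, image crop (355,265), and the fingers stand on its left, clear of the can. Next I push it right through the channel.

Call:
jog_arm(plan=[0,0.012,0,0,0,0.006,0,0,0,0.006,0,0,0,0.006,0,0,0,0.006,0,0,0,0.006,0,0,0,0.006,0,0,0,0.006,0,0,0,0,0,0])

```text
clock: 7.72
position: [0.5379, -0.0286, 0.133]
tool_rot: [[1.0, 0.015, 0.0], [0.015, -1.0, -0.001], [0.0, 0.001, -1.0]]
ft_force: [0.3, 0.7, -0.7]
width: 0.0008
```

```bash
python3 -c "
from h import *
togo([0,.0,.133]); p=shot('scene'); blob(p,[0,.022,.135])"
```

```text
clock 7.72 sel [-0.0011  0.0554  0.133 ] yawerr -0.06 F [ 0.3  0.7 -0.7] w 0.0008
togo mm [ 1.2 55.4  0.1]
expect px [282.2 242.4] ball px [283.5 242. ] sel [-1.00e-04  2.48e-02  1.35e-01]
```

Call:
jog_arm(plan=[0,0.006,0,0,0,0.006,0,0,0,0.006,0,0,0,0.006,0,0,0,0.006,0,0,0,0.006,0,0,0,0.006,0,0,0,0.006,0,0,0,0.006,0,0,0,0.006,0,0])

```text
clock: 8.6
position: [0.5388, -0.088, 0.1331]
tool_rot: [[1.0, 0.016, 0.0], [0.016, -1.0, -0.0], [0.0, 0.0, -1.0]]
ft_force: [0.6, 2.9, 1.3]
width: 0.0005
```

Call:
jog_arm(plan=[0,0.005,0,0,0,0.004,0,0,0,0.003,0,0,0,0.002,0,0,0,0,0,0,0,0,0,0])

```text
clock: 9.1
position: [0.5386, -0.1015, 0.1328]
tool_rot: [[1.0, 0.016, -0.001], [0.016, -1.0, -0.0], [-0.001, 0.0, -1.0]]
ft_force: [0.1, -0.7, 0.2]
width: 0.0001
```

```bash
python3 -c "
from h import *
togo([0,-.0245,.133]); p=shot('scene'); blob(p,[0,-.05,.135])"
```

```text
clock 9.1 sel [-0.0016 -0.0175  0.1328] yawerr -0.03 F [ 0.1 -0.7  0.2] w 0.0001
togo mm [ 1.6  7.  -0.2]
expect px [248.9 251.3] ball px [250. 251.] sel [-1.00e-04 -4.77e-02  1.35e-01]
```

Call:
jog_arm(plan=[0,0.003,0,0,0,0.003,0,0,0,0.001,0,0,0,0,0,0,0,0,0,0])

```text
clock: 9.57
position: [0.5388, -0.1084, 0.1328]
tool_rot: [[1.0, 0.015, -0.001], [0.015, -1.0, 0.0], [-0.001, -0.0, -1.0]]
ft_force: [-0.6, 0.9, -0.6]
width: 0.0004
```

```bash
python3 -c "
from h import *
togo([0,-.0245,.133]); p=shot('scene'); blob(p,[0,-.055,.135])
cv2.imwrite('pics/f.png',cv2.resize(p['image'][150:330,160:380,::-1],None,fx=3,fy=3))"
```

```text
clock 9.57 sel [-0.0015 -0.0244  0.1328] yawerr -0.04 F [-0.6  0.9 -0.6] w 0.0004
togo mm [ 1.5  0.1 -0.2]
expect px [246.6 252. ] ball px [246.5 252. ] sel [ 0.     -0.0552  0.135 ]
```

View pics/f.png

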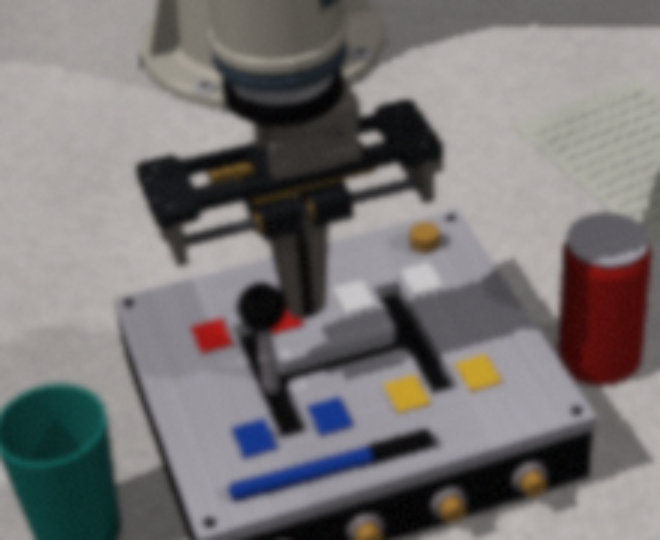

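Knob stands at crop (262,307), at the right end of the channel. Next I go round to its far side.

Call:
jog_arm(plan=[0,-0.0125,0,0,0,-0.0125,0,0,0.025,0,0,0,0.025,0,0,0,0,0,0,0,0,0.028,0,0,0,0.0276,0,0,0,0,0,0,0,0,0,0])

```text
clock: 10.37
position: [0.5891, -0.1381, 0.1329]
tool_rot: [[1.0, 0.014, -0.0], [0.014, -1.0, 0.0], [-0.0, -0.0, -1.0]]
ft_force: [0.1, -0.9, 0.2]
width: 0.0006
```

```bash
python3 -c "
from h import *
togo([.027,-.055,.133])"
```

```text
clock 10.37 sel [ 0.0483 -0.0549  0.1329] yawerr -0.12 F [ 0.1 -0.9  0.2] w 0.0006
togo mm [-21.3   0.1  -0.1]
```

Call:
jog_arm(plan=[-0.014,0,0,0,-0.006,0,0,0,-0.006,0,0,0,-0.006,0,0,0,-0.006,0,0,0,-0.006,0,0,0,-0.006,0,0,0,-0.006,0,0,0,-0.006,0,0,0,-0.006,0,0,0])

```text
clock: 11.2
position: [0.521, -0.1392, 0.133]
tool_rot: [[1.0, 0.015, 0.0], [0.015, -1.0, 0.0], [0.0, -0.0, -1.0]]
ft_force: [2.5, 1.6, -0.8]
width: 0.0002
```

Call:
jog_arm(plan=[-0.003,0,0,0,-0.002,0,0,0,-0.002,0,0,0,-0.001,0,0,0,-0.001,0,0,0,0,0,0,0,0,0,0,0])

```text
clock: 11.78
position: [0.5125, -0.1394, 0.133]
tool_rot: [[1.0, 0.016, -0.0], [0.016, -1.0, -0.0], [-0.0, 0.0, -1.0]]
ft_force: [2.3, 0.6, 0.2]
width: 0.0003
```

```bash
python3 -c "
from h import *
togo([-.028,-.055,.133]); p=shot('scene'); 
cv2.imwrite('pics/g.png',cv2.resize(p['image'][150:330,160:380,::-1],None,fx=3,fy=3))"
```

```text
clock 11.78 sel [-0.0283 -0.055   0.133 ] yawerr -0.03 F [2.3 0.6 0.2] w 0.0003
togo mm [ 0.3  0.  -0. ]
```

Call:
jog_arm(plan=[-0.001,0,0,0,0,0,0,0,0,0,0,0])

```text
clock: 12.08
position: [0.5119, -0.1394, 0.133]
tool_rot: [[1.0, 0.016, 0.001], [0.016, -1.0, -0.0], [0.001, 0.0, -1.0]]
ft_force: [4.2, 0.4, -1.6]
width: 0.0006
```

Call:
jog_arm(plan=[-0.001,0,0,0,0,0,0,0,0,0,0,0])

```text
clock: 12.33
position: [0.5115, -0.1395, 0.1331]
tool_rot: [[1.0, 0.015, 0.002], [0.015, -1.0, -0.0], [0.002, 0.0, -1.0]]
ft_force: [6.9, 1.6, -3.8]
width: 0.0008
```

Call:
jog_arm(plan=[-0.001,0,0,0,0,0,0,0,0,0,0,0])

```text
clock: 12.58
position: [0.5111, -0.1395, 0.1331]
tool_rot: [[1.0, 0.015, 0.003], [0.015, -1.0, -0.0], [0.003, 0.0, -1.0]]
ft_force: [9.3, 2.5, -6.9]
width: 0.0004
```

Call:
jog_arm(plan=[-0.001,0,0,0,0,0,0,0,0,0,0,0])

```text
clock: 12.83
position: [0.5106, -0.1396, 0.1331]
tool_rot: [[1.0, 0.015, 0.004], [0.015, -1.0, -0.0], [0.004, 0.0, -1.0]]
ft_force: [11.7, 2.1, -8.3]
width: 0.0009
```

Force rises steadily with almost no travel, so the lever is on its hard stop. Next I back off, then rise.

Call:
jog_arm(plan=[0.004,0,0,0,0.02,0,0,0,0.025,0,0,0,0,0,-0.03,0,0,0,-0.04,0,0,0,-0.04,0,0.02,0,-0.04,0,0.03,0,0,0,0.03,0,0,0,0,0,0,0])

```text
clock: 13.67
position: [0.6394, -0.1376, 0.2804]
tool_rot: [[1.0, 0.016, 0.002], [0.016, -1.0, -0.001], [0.002, 0.001, -1.0]]
ft_force: [-0.6, 0.5, -0.2]
width: 0.0003
```

Call:
jog_arm(plan=[0,0.041,0,0,0,0.041,0,0,0,0.041,0,0,0,0.041,0,0,0,0.041,0,0,0,0.041,0,0,0,0.041,0,0,0,0.041,0,0,0,0,0,0,0,0,0,0])

```text
clock: 14.5
position: [0.639, -0.4674, 0.2783]
tool_rot: [[1.0, 0.012, -0.003], [0.012, -1.0, 0.002], [-0.003, -0.002, -1.0]]
ft_force: [0.2, 0.8, 0.7]
width: 0.0006
```

```bash
python3 -c "
from h import *
togo([-.028,-.055,.133]); p=shot('scene'); blob(p,[-.055,-.055,.135]); t=shot('top'); blob(t,[-.055,-.055,.135])
for S in (p,t):
  for n,z in {'pen':.07,'plug_cap':.07,'can':0,'tumbler':0}.items():
    for r in models.tip_of(n,S)[:1]: print(n,at_z(S,*r['centre'],z).round(4))
a=cv2.resize(p['image'][170:350,140:360,::-1],None,fx=1.8,fy=1.8);b=cv2.resize(t['image'][150:330,260:480,::-1],None,fx=1.8,fy=1.8)
cv2.imwrite('pics/i.png',np.hstack([a,b]))"
```

```text
clock 14.5 sel [ 0.0929 -0.385   0.2783] yawerr -0.21 F [0.2 0.8 0.7] w 0.0006
togo mm [-121.6 -329.3  146.3]
expect px [239.2 235.9] ball px [239.5 236. ] sel [-0.0545 -0.0544  0.135 ]
expect px [390.4 256.6] ball px [390.  256.5] sel [-0.0547 -0.0542  0.135 ]
pen [ 0.6463 -0.1316  0.07  ]
plug_cap [0.4446 0.0204 0.07  ]
can [0.5487 0.123  0.    ]
tumbler [ 0.5766 -0.2903  0.    ]
pen [ 0.6421 -0.1212  0.07  ]
plug_cap [ 0.6481 -0.1251  0.07  ]
can [0.5486 0.1196 0.    ]
tumbler [ 0.487 -0.031  0.   ]
```

View pics/i.png

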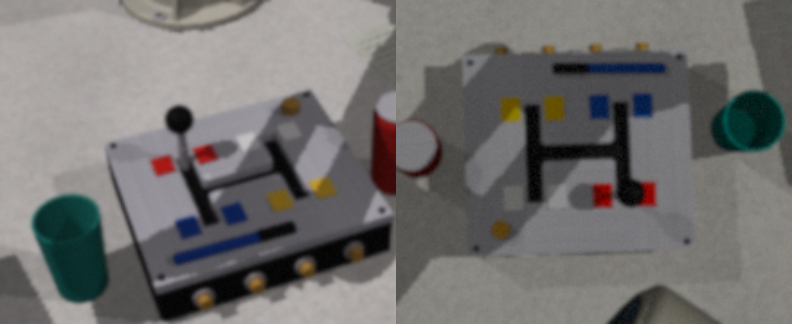

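The lever stands between the red tabs: ball at (179,119) in the left crop and (630,192) in the right. Pen, cap, can and tumbler are where they were.

```bash
python3 -c "
from plant import env
print(env.close_job())"
```

```text
the job is handed in; nothing more can be done
None
```

The lever is fully home in the red slot (near right), and I handed the job in at about 14.5 s of the 48 s allowed. With the fingers shut, I pushed the knob up to the cross channel, right along it, then back into the slot. It did not enter the blue or yellow slot.

**Lever position:** both cameras put the ball at about (-54.6, -54.3) mm in the selector's frame, against (-55, -55) for fully home. That is within the calibration error. The push force also rose steadily to about 12 N with almost no further travel, which is the hard stop. While it pressed there, a vertical force of up to about 8 N acted on the knob. That is below the 12 N spring, so it should not have lifted.

**Things around it:** the last picture shows the pen, plug cap, can and tumbler apparently unmoved, and the arm was clear of everything. The scene camera's estimates match the starting positions to within about 3 mm. In the last top view the network's plug cap and tumbler estimates were clearly wrong: it put the cap at the pen and the tumbler at the white tabs. I set those two aside because the picture and the scene camera agreed. I did not measure the screwdriver and notebook again, but the fingers never came near them.

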